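# Put the kettle on the hotplate at the fourth click

### The arm

A 6-joint arm with a two-finger parallel gripper is mounted at the origin on the work surface. World frame = base frame: x ahead of the robot, y to its left, z up, the work surface at z = 0. Lengths are in m, angles in rad, forces in N, time in s.
With the tool pointing down it reaches from about 0.3 to 0.775 m from the base axis. Payload 14.6 kg.
Tool frame: the origin (TCP) lies on the centre line of the jaws, within the pads' length; the fingertips stand 22 mm ahead of it and the grasp point (between the pads) lies 3 mm ahead of it; z points along the fingers, y is the line along which they close (so a half turn about z gives the same grasp; the last joint's range is limited). The gripper opens to 94 mm and grips with 3 to 60 N. Pads are 16 mm wide; open, the fingers measure 119 mm over their backs; the gripper's body (75 mm by 177 mm) begins 78 mm behind the grasp point.
Start: joints at [-1.201, 0.3, 1.521, -0, 1.321, -0.067], TCP at [0.233, -0.498, 0.227] pointing down, gripper open.
Joint ranges: [-3.03, 3.03], [-0.79, 2.21], [0.23, 2.52], [-1.04, 4.18], [0, 3.07], [-2.55, 2.55]. Speed limits (rad/s): [2.22, 2.22, 2.57, 3.14, 3.14, 3.14].

### API

Orientations are given as a unit quaternion [x, y, z, w].
In Python, from plant import r gives the robot as it stands.
- The arm moves only by the tool carry_out, never from a script. Its argument "commands" is text: rows parted by semicolons, each of 7 numbers parted by spaces: the turn, a rotation vector about the tool's x, y, z in units of 8 degrees (1.0 is 8 degrees), then the shift along the tool's x, y, z in units of 25 mm (1.0 is 25 mm), then the finger opening in mm, from 0 to 94. In form: ax ay az x y z grip; .... A call has 1 to 8 rows; each row shifts and turns the commanded pose from where the row before left it, along the tool's axes as they then stand; what a row does not reach is not made up. A row lasts 1/10 s, in which the tool goes at most 50 mm and 8.59 degrees, less where a joint would pass 70% of its speed; a pose out of reach is approached as far as the arm can. A call is refused whole if a number of a shift passes 1 or a number of a turn 1, either way. A call with a gripper value outside its range is refused whole. The fingers move at their own pace and stop on an object; the grip force is fixed at half the most. Time passes only in rows, so rows that do not move let the fingers close. It gives the time, the measured TCP pose, the force, the opening and the grip force at its end, in the units of the state.
- r.get_obs(): the state, without advancing time (a new reading comes with each control period).
- r.camera(name): name is "side" or "top" or "wrist"; returns the picture (480x640x3 uint8, red, green, blue); there is no depth.
- r.camera_params(name): a dict with "K" (3x3 intrinsics, pixels), "cam_to_world" (4x4, takes a point from camera to world coordinates). Camera axes: x right, y down, z forward; pixel columns grow to the right and rows downward; lengths in m; the calibration is good to about 2 mm. A picture is of the moment at which its call begins: read the wrist's pose just before it. camera_params takes no time and is no camera call; for the wrist camera it gives the pose at the moment of the call.
- r.hand_in(): hands the job in; it is judged then, once.
The state is a dict: "clock": time; "q": joint angles; "joint_vel": joint speeds; "joint_torque": joint torques, N m; "tool_pos": TCP position; "tcp_rot": TCP orientation; "force": force on the tool from outside, world axes, zero at the start; "torque": the same for the moment, N m; "finger_gap": finger opening in m; "grasp_force": force on a finger pad.
Only numpy, scipy, OpenCV 4.12 (cv2) and the standard library are available. Lean on these libraries where they do the work, as an engineer would, in place of code of your own. Each camera call takes 0.05 s, during which the arm holds its last target. There are 200 camera calls.

### The job

Put the kettle on. Someone left the spoon on the hotplate: first lay it flat in the blue spoon rest, then gently set the kettle upright on the middle of the hotplate, click the dial clockwise to the fourth setting (the orange mark), and only then press the green start button fully in and let it go. Do not shift the colander, the jar or the saucers with the wooden press.

Things in the scene. Friction and masses are not known exactly. Their poses are not given: they have to be found in the camera images.
- spoon_mid (a point): Aluminium spoon, 210 mm long, 70 g, at first flat on the hotplate's round plate. Point: its middle, 5 mm above its underside, on the straight handle bar (14 mm wide along y, 10 mm high, from 105 mm behind this point, -x, to 60 mm ahead). x points along the spoon to its round bowl (54 mm across, 14 mm high, centre at x = +78 mm); z up.
- rest_in (a point): Spoon rest: fixed shallow blue ceramic tray, 280 mm (x) by 140 mm (y) outside, walls 5 mm thick and 14 mm high from the counter. The point is the centre of the inner floor, 5 mm above the counter; x along its length, z up.
- kettle_grip (a point): Loose steel kettle, 0.45 to 0.7 kg, body 138 mm across, on the counter. Point: centre of the black handle bar over the lid, 148 mm above the flat underside, right over its centre. Bar 112 mm long (x), 16 mm wide (y), 16 mm high; posts under its ends; the lid knob ends 36 mm under the bar. x points to the spout, which reaches 115 mm from the centre; z up.
- plate_top (a point): Fixed electric hotplate, white housing 240 mm wide, 62 mm high. Point: centre of the top of the dark round plate (150 mm across, top 72 mm above the counter, 10 mm above the housing). x points away from the sloping control panel, which is on the robot's side and reaches 177 mm from this point; z up.
- dial_grip (a point): Dial on the hotplate's panel, whose normal leans 25 degrees from vertical to the robot. Aluminium bar 46 mm long (x), 14 mm wide (y), 30 mm high, on a black disc 52 mm across, 9 mm high. Point: on the dial's axis, 31 mm above the panel, 8 mm below the bar's top, where to grip. z: the axis, out of the panel; x: along the bar to its end with the red line (pointer); turns with the dial.
- dial (a joint): Dial angle in rad, growing clockwise as one looks onto the panel. Detents click every 0.349 rad (20 degrees): 0 is off (red dot), then settings 1 to 6 (ticks; 4 is larger and orange, at 1.396). It starts in off, 1 or 2. A click takes about 0.1 N m; let go between detents it snaps into the nearer one. Stops at -0.1 and 2.2.
- start_top (a point): Green start button, round, 28 mm across, on the same sloping panel, 125 mm to the right of the dial (as seen by the robot), in a black collar 44 mm across and 12 mm high. The point is the centre of its top, 22 mm above the panel when out; z points out of the panel: press against z.
- start (a joint): Travel of the start button in m: 0 out, 0.006 fully in (takes 4 N); it springs back.
- colander: Loose stainless colander, 162 mm across, 85 mm high, with two loop handles; to be left alone. Origin at the centre of its underside.
- jar: Loose glass jar with a clamp lid, 92 mm across, 146 mm high; to be left alone. Origin at the centre of its underside.
- saucers: Stack of six white saucers, 152 mm across, 61 mm high, with a round wooden plantain press leaning on it (reaching 145 mm out from the stack's centre along x, and about 200 mm high); to be left alone. Origin at the centre of the stack's underside.
Not all that is in view belongs to the job. Of the things that look like the part that bears spoon_mid, the largest one is meant.

How it is judged:
By the outcome, as a careful person would: the job done as asked, in the order asked, and still so for the second after the job is handed in, with the robot touching nothing.
It also fails if it takes over 72 s, if anything falls off the work surface, if the arm or the gripper's body presses on something with over 40 N, if the wrist force passes 120 N, or if a joint passes its speed limit or range.

## Working session

There is one attempt and no reset: what is moved stays moved. The work goes in short steps, Python scripts to look and compute and a tool call to move; the robot and the scene stay as the last step left them, time stands still between calls to the robot, and variables do not carry over. Pictures are saved under pics/ and viewed, at most 10 in all, crops included, and the job is handed in when it is done.

Besides the shell and the picture viewer there is one more tool, called after "Emit:" as name(argument=value, ...), one argument or row to a line, values as JSON. carry_out: Moves the arm, as the interface text tells. Its arguments: {"type":"object","properties":{"commands":{"type":"string"}},"required":["commands"]}

```bash
ls; mkdir -p pics; python3 - <<'E'
from plant import r
import cv2,numpy as np
np.set_printoptions(precision=4,suppress=True)
for n in ("side","top","wrist"):
    p=r.camera_params(n); print(n,p["K"].tolist()); print(p["cam_to_world"])
    cv2.imwrite(f"pics/{n}0.png",r.camera(n)[:,:,::-1])
print(r.get_obs())
E
```

```text
pics
side [[442.6943430266936, 0.0, 319.0327136458827], [0.0, 442.6943430266936, 239.74684755800197], [0.0, 0.0, 1.0]]
[[-0.9915 -0.0772  0.1051  0.4754]
 [-0.1295  0.4912 -0.8614  0.8911]
 [ 0.0149 -0.8676 -0.497   0.6121]
 [ 0.      0.      0.      1.    ]]
top [[606.9736160908028, 0.0, 331.2967445965439], [0.0, 606.9736160908028, 235.58411388441013], [0.0, 0.0, 1.0]]
[[-0.1241 -0.9717  0.2011  0.3171]
 [-0.9923  0.1223 -0.0213  0.0349]
 [-0.0039 -0.2022 -0.9793  1.4126]
 [ 0.      0.      0.      1.    ]]
wrist [[401.95732789595445, 0.0, 323.48561257445397], [0.0, 401.95732789595445, 240.91527582426045], [0.0, 0.0, 1.0]]
[[ 0.4229 -0.8711 -0.2497  0.3044]
 [-0.9062 -0.4067 -0.1161 -0.4638]
 [-0.0004  0.2754 -0.9613  0.3848]
 [ 0.      0.      0.      1.    ]]
{'clock': 0.15, 'q': array([-1.2006,  0.3004,  1.5214, -0.    ,  1.3207, -0.0666]), 'joint_vel': array([-0.0005, -0.0013, -0.0011,  0.0016,  0.0008,  0.0008]), 'joint_torque': array([  0.0005, -53.1964, -35.2822,   0.0708,   0.0236,  -0.0001]), 'tool_pos': array([ 0.2326, -0.4982,  0.227 ]), 'tcp_rot': array([ 0.9762,  0.2167, -0.0001, -0.0004]), 'force': array([ 0.0581, -0.9318,  0.3561]), 'torque': array([ 0.0321, -0.0476, -0.0223]), 'grasp_force': 0.0, 'finger_gap': 0.09368635501091442}
```

View pics/top0.png

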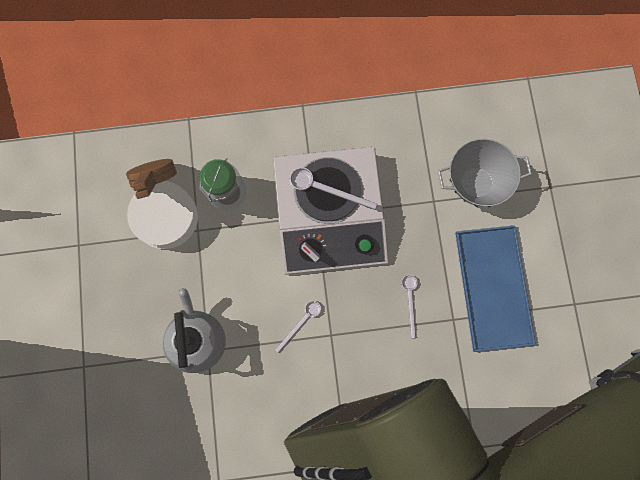

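View pics/side0.png

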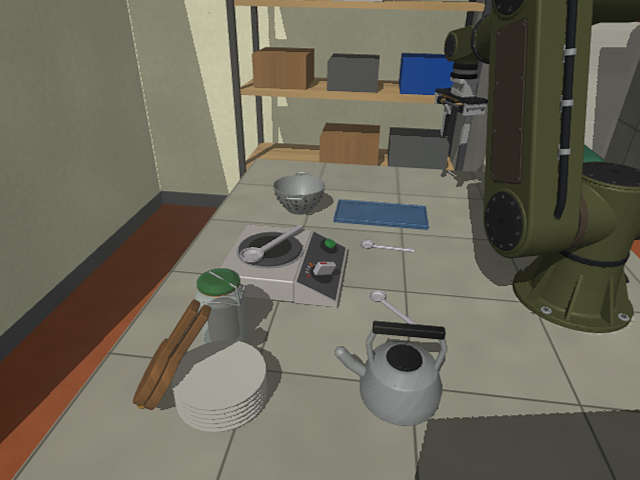

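Top view: target spoon on the hotplate with its bowl at (302,180) and handle end at (377,208). Dial at (311,250), button at (365,245), kettle bar at (181,340), blue tray centred near (497,288). The side view agrees. The two small spoons on the counter are decoys.

```bash
cat > h.py <<'E'
import cv2,numpy as np
from plant import r
from scipy.spatial.transform import Rotation as R
np.set_printoptions(precision=4,suppress=True)
def cast(p,uv,z):
    uv=np.atleast_2d(np.asarray(uv,float)); T=p["cam_to_world"]
    d=np.c_[uv,np.ones(len(uv))]@np.linalg.inv(p["K"]).T@T[:3,:3].T
    return T[:3,3]+d*((z-T[2,3])/d[:,2])[:,None]
def proj(p,X):
    T=p["cam_to_world"]; c=(np.atleast_2d(X)-T[:3,3])@T[:3,:3]; q=c@p["K"].T
    return q[:,:2]/q[:,2:]
def tri(p1,uv1,p2,uv2):
    A=[];b=[]
    for p,uv in((p1,uv1),(p2,uv2)):
        o=p["cam_to_world"][:3,3]; d=cast(p,uv,0)[0]-o; d/=np.linalg.norm(d); M=np.eye(3)-np.outer(d,d); A.append(M); b.append(M@o)
    return np.linalg.lstsq(np.vstack(A),np.hstack(b),rcond=None)[0]
def blob(mask,box):
    "largest contour in box x0,y0,x1,y1"
    m=np.zeros_like(mask); x0,y0,x1,y1=box; m[y0:y1,x0:x1]=mask[y0:y1,x0:x1]
    return max(cv2.findContours(m,cv2.RETR_EXTERNAL,cv2.CHAIN_APPROX_NONE)[0],key=cv2.contourArea)
def cen(c):
    m=cv2.moments(c); return np.array([m["m10"],m["m01"]])/m["m00"]
def todo(pos,quat_or_R):
    "rotation (8deg units) and shift (25mm units) in current tool axes to target TCP pose"
    o=r.get_obs(); R0=R.from_quat(o["tcp_rot"]); R1=quat_or_R
    return (R0.inv()*R1).as_rotvec(degrees=True)/8,(R0.inv().apply(np.array(pos)-o["tool_pos"]))/25e-3
def down(yaw):
    "tool z down, tool y (closing line) at world yaw (rad)"
    y=np.array([np.cos(yaw),np.sin(yaw),0]); z=np.array([0,0,-1.]); return R.from_matrix(np.c_[np.cross(y,z),y,z])
E
python3 - <<'E'
from h import *
im=cv2.imread("pics/top0.png"); p=r.camera_params("top"); hsv=cv2.cvtColor(im,cv2.COLOR_BGR2HSV)
rng=lambda a,b:cv2.inRange(hsv,a,b)
blue=blob(rng((95,80,40),(125,255,255)),(430,200,560,370))
q=cv2.boxPoints(cv2.minAreaRect(blue)); print("tray",cast(p,q,.014)[:,:2].tolist(), cast(p,[q.mean(0)],.014))
g=blob(rng((45,80,40),(85,255,255)),(350,230,385,262)); print("btn px",cen(g))
red=blob(rng((0,110,90),(6,255,255)),(295,230,330,270)); print("red px",cen(red),cv2.minAreaRect(red))
orr=rng((7,140,120),(22,255,255)); orr=blob(orr,(300,228,330,250)); print("orange",cen(orr))
dark=rng((0,0,0),(180,255,45)); 
k=blob(dark,(165,300,187,375)); print("kettle bar",cv2.minAreaRect(k), cast(p,[cv2.minAreaRect(k)[0]],.156))
crop=cv2.resize(im[140:280,265:395],None,fx=4.2,fy=4.2,interpolation=cv2.INTER_CUBIC); cv2.imwrite("pics/c1.png",crop)
s=cv2.imread("pics/side0.png"); a=cv2.resize(s[225:310,225:355],None,fx=5,fy=5,interpolation=cv2.INTER_CUBIC); cv2.imwrite("pics/c2.png",a)
E
```

```text
tray [[0.5770877919106252, -0.2858891779273708], [0.5811024152121416, -0.43302527683296577], [0.29750457389519885, -0.4219536153832264], [0.29440041034664005, -0.28071253934779145]] [[ 0.4346 -0.3552  0.014 ]]
btn px [364.5196 244.8922]
red px [306.  249.5] ((306.0, 249.49998474121094), (7.7781758308410645, 0.70710688829422), 45.0)
orange [318.5833 236.4444]
kettle bar ((182.5, 340.0), (54.0, 7.0), 90.0) [[0.397  0.3362 0.156 ]]
```

View pics/c1.png

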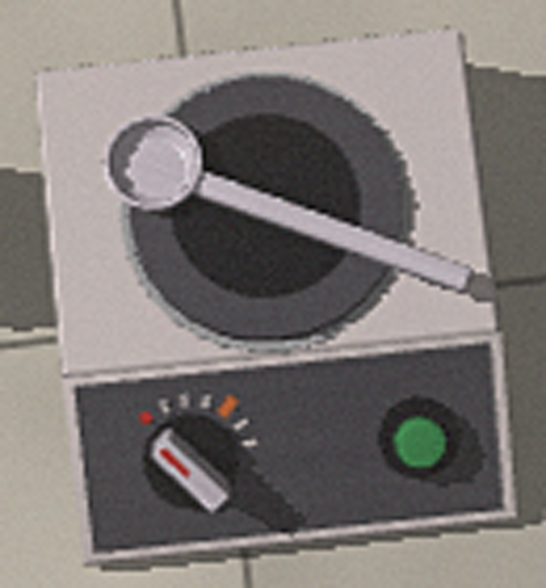

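Crop: the dial bar points up-left, near the red dot at (147,419) or the first tick at (166,405). The orange tick is at (228,405), the button at (419,442) and the plate ellipse at (271,212). Housing corners are (40,72), (463,28), (497,332) and (63,377).

```bash
cat >> h.py <<'E'
def rayplane(p,uv,P0,n):
    T=p["cam_to_world"]; o=T[:3,3]; d=cast(p,uv,0)-o
    return o+d*((P0-o)@n/(d@n))[:,None]
E
python3 - <<'E'
from h import *
p=r.camera_params("top"); px=lambda a:np.atleast_2d(a)/4.2+[265-.38,140-.38]
H=cast(p,px([(40,72),(463,28),(497,332),(63,377)]),.062); print("housing",H[:,:2].tolist())
w=np.linalg.norm(H[1]-H[0]),np.linalg.norm(H[2]-H[3]),np.linalg.norm(H[3]-H[0]); print(w)
im=cv2.imread("pics/top0.png"); hsv=cv2.cvtColor(im,cv2.COLOR_BGR2HSV)
# plate: fit circle from hull of the dark plate cast on z=.072
m=cv2.inRange(hsv,(0,0,0),(180,255,100)); m=cv2.morphologyEx(m,cv2.MORPH_OPEN,np.ones((3,3),np.uint8))
c=blob(m,(285,150,372,224)); hull=cv2.convexHull(c)[:,0]; e=cv2.fitEllipse(cv2.convexHull(c)); print("plate ell",e)
h=px([[271,212]]); C=cast(p,[e[0],h[0]],.072); print("plate",C)
Y=(H[0]-H[1])+(H[3]-H[2]); X=(H[0]-H[3])+(H[1]-H[2]); yaw=np.arctan2(-Y[0],Y[1]); print("yaw deg",np.degrees(yaw),np.degrees(np.arctan2(X[1],X[0])))
x=np.array([np.cos(yaw),np.sin(yaw),0]); y=np.array([-x[1],x[0],0]); c0=C[0]
print("housing local",[((h-c0)@x,(h-c0)@y) for h in H])
ac=np.mean([(H[i]-c0)@x for i in(2,3)]); 
n=np.cos(np.radians(25))*np.array([0,0,1])-np.sin(np.radians(25))*x; P0=c0+ac*x; P0[2]=.062
u=np.cross(y,n) # in-panel up (away from robot): 
print("crease x",ac,"u",u,"n",n)
for nm,q in dict(front=(88,565),front2=(515,512)).items(): 
    W=rayplane(p,px(q),P0,n)[0]; print(nm,(W-c0)@x,(W-c0)@y,W[2])
loc=lambda q,hh:(lambda W:(round((W-P0)@u*1e3,1),round((W-P0)@y*1e3,1)))(rayplane(p,px(q),P0+hh*n,n)[0])
B=rayplane(p,px((419,442)),P0+.022*n,n)[0]; print("start_top",B,loc((419,442),.022))
for nm,q in dict(t0=(147,419),t1=(166,405),t2=(185,400),t3=(207,401),t4=(228,405),t5=(242,424),t6=(251,442)).items(): print(nm,loc(q,0))
for nm,q in dict(barNW=(170,432),barW=(151,452),barS=(213,512),barE=(229,490),r1=(162,451),r2=(188,475)).items(): print(nm,loc(q,.039))
t=cv2.imread("pics/side0.png"); 
E
```

```text
housing [[0.7976577022754568, 0.11454819703127694], [0.7936667674517899, -0.12232159411008733], [0.6188797902476625, -0.11654752131177726], [0.6234757375780345, 0.12042653559539027]]
(np.float64(0.2369034096760118), np.float64(0.23701862032107315), np.float64(0.17428112832469386))
plate ell ((325.85675048828125, 202.8439483642578), (34.28976058959961, 62.10487365722656), 102.08891296386719)
plate [[ 0.6696  0.0085  0.072 ]
 [ 0.6986 -0.0027  0.072 ]]
yaw deg -1.0381864465032207 -1.912451081578393
housing local [(np.float64(0.1260986152481717), np.float64(0.10834999426562941)), (np.float64(0.12640012725828176), np.float64(-0.1285532235399294)), (np.float64(-0.04846277632122234), np.float64(-0.12594702543130717)), (np.float64(-0.04816126431111229), np.float64(0.11107140311257795))]
crease x -0.04831202031616731 u [ 0.9062 -0.0164  0.4226] n [-0.4225  0.0077  0.9063]
front -0.1452250216292226 0.10984221713253584 0.016808725312936756
front2 -0.14126607917802633 -0.1279276228090984 0.018654810496124608
start_top [ 0.5641 -0.0664  0.0603] (np.float64(-51.3), np.float64(-76.8))
t0 (np.float64(-28.0), np.float64(68.4))
t1 (np.float64(-21.4), np.float64(57.3))
t2 (np.float64(-19.7), np.float64(46.7))
t3 (np.float64(-21.5), np.float64(34.9))
t4 (np.float64(-25.0), np.float64(23.7))
t5 (np.float64(-36.4), np.float64(17.2))
t6 (np.float64(-47.0), np.float64(13.3))
barNW (np.float64(-27.1), np.float64(55.7))
barW (np.float64(-36.9), np.float64(66.9))
barS (np.float64(-73.4), np.float64(37.6))
barE (np.float64(-62.2), np.float64(27.8))
r1 (np.float64(-37.0), np.float64(61.0))
r2 (np.float64(-51.6), np.float64(48.7))
```

View pics/c2.png

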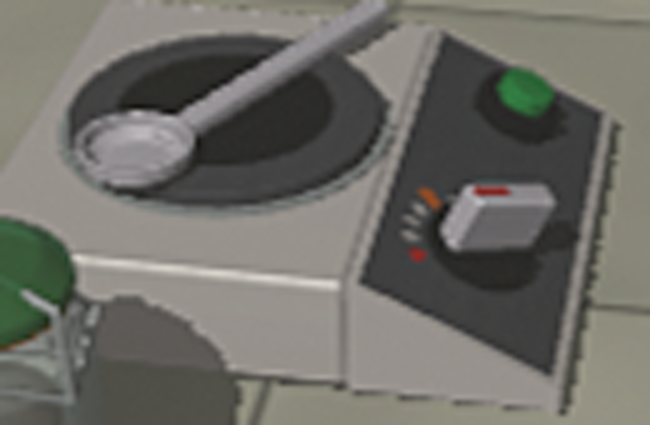

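The dial is at off: pointer about 40° left of panel-up, the same direction as the red dot, so it needs 80° clockwise. Next I compute the spoon, dial, button and tray poses and the first approach.

```bash
cat > g.py <<'E'
from h import *
pt=r.camera_params("top"); px=lambda a:np.atleast_2d(a)/4.2+[265-.38,140-.38]
yaw=np.radians(-1.5); hx=np.array([np.cos(yaw),np.sin(yaw),0]); hy=np.array([-hx[1],hx[0],0])
cr=cast(pt,px([(280,354.5)]),.062)[0]
hn=np.cos(np.radians(25))*np.array([0,0,1])-np.sin(np.radians(25))*hx; hu=np.cross(hy,hn)
P=lambda q,h:rayplane(pt,px(q),cr+h*hn,hn).mean(0)
start=P((419,442),.022); dialtop=P([(170,432),(151,452),(213,512),(229,490)],.039); dial=dialtop-.008*hn
plate=cast(pt,px((271,212)),.072)[0]
E
python3 - <<'E'
from g import *
print("start",start,"dial",dial,"plate",plate, "sep",(dial-start)@hy)
# plate consistency from housing: centre of width, crease offset
print("housing centre y check",(cast(pt,px([(40,72),(463,28),(497,332),(63,377)]),.062).mean(0)-plate)@hy)
b=cast(pt,px((154,163)),.086)[0]; a=cast(pt,px([(205,180),(466,278)]),.082)
d=b-a[1]; d[2]=0; print("bowl",b,"handle",a,"len",np.linalg.norm(d)); d/=np.linalg.norm(d)
ang=np.arctan2(d[1],d[0]); mid=b-.078*d; mid2=a[1]+.105*d; print("dir deg",np.degrees(ang),"mid",mid,mid2)
m=(mid+mid2)/2+.008*d; q=down(ang-np.pi/2); rv,_=todo([0,0,0],q); print("rot",rv)
tgt=np.array([m[0],m[1],.2]); o=r.get_obs(); print("tgt",tgt,"shift in new frame",q.inv().apply(tgt-o["tool_pos"])/.025)
E
```

```text
start [ 0.5641 -0.0664  0.0605] dial [0.5639 0.0574 0.0688] plate [ 0.6986 -0.0027  0.072 ] sep 0.12370627052119551
housing centre y check 0.0019409980099682088
bowl [0.7299 0.0573 0.086 ] handle [[ 0.7181  0.0309  0.082 ]
 [ 0.6461 -0.102   0.082 ]] len 0.1799460711299911
dir deg 62.2306183588939 mid [ 0.6936 -0.0118  0.086 ] [ 0.695  -0.0091  0.082 ]
rot [-0.0058 -0.0022 -4.6503]
tgt [ 0.698  -0.0033  0.2   ] shift in new frame [26.1884  7.2485  1.0811]
```

Emit:
carry_out(
  commands="0 0 -0.93 0 0 0 60; 0 0 -0.93 0 0 0 60; 0 0 -0.93 0 0 0 60; 0 0 -0.93 0 0 0 60; 0 0 -0.93 0 0 0 60; 0 0 0 0.97 0.27 0 60; 0 0 0 0.97 0.27 0 60; 0 0 0 0.97 0.27 0 60",
)

```text
clock: 0.95
tool_pos: [0.2849, -0.4427, 0.2272]
tcp_rot: [0.856, 0.517, 0.0, -0.0]
force: [1.1, 0.6, -0.2]
finger_gap: 0.0599
grasp_force: 0.0
```

Emit:
carry_out(
  commands="0 0 0 0.97 0.27 0 60; 0 0 0 0.97 0.27 0 60; 0 0 0 0.97 0.27 0 60; 0 0 0 0.97 0.27 0 60; 0 0 0 0.97 0.27 0 60; 0 0 0 0.97 0.27 0 60; 0 0 0 0.97 0.27 0 60; 0 0 0 0.97 0.27 0 60",
)

```text
clock: 1.75
tool_pos: [0.4232, -0.296, 0.2273]
tcp_rot: [0.856, 0.517, -0.0, -0.0]
force: [-0.0, -0.2, -0.6]
finger_gap: 0.0598
grasp_force: 0.0
```

Emit:
carry_out(
  commands="0 0 0 0.97 0.27 0 60; 0 0 0 0.97 0.27 0 60; 0 0 0 0.97 0.27 0 60; 0 0 0 0.97 0.27 0 60; 0 0 0 0.97 0.27 0 60; 0 0 0 0.97 0.27 0 60; 0 0 0 0.97 0.27 0 60; 0 0 0 0.97 0.27 0 60",
)

```text
clock: 2.55
tool_pos: [0.5614, -0.1496, 0.2272]
tcp_rot: [0.856, 0.517, -0.0, -0.0]
force: [-0.2, 0.3, -0.7]
finger_gap: 0.06
grasp_force: 0.0
```

```bash
python3 - <<'E'
from h import *
o=r.get_obs(); print(o["clock"],o["tool_pos"],o["tcp_rot"],o["q"])
T=r.camera_params("wrist"); np.savez("pics/w1.npz",**T)
cv2.imwrite("pics/w1.png",r.camera("wrist")[:,:,::-1]); print(T["cam_to_world"])
E
```

```text
2.55 [ 0.5614 -0.1496  0.2272] [ 0.8561  0.5168 -0.0001 -0.0002] [-0.3234  0.3696  1.429   0.      1.3434  0.1613]
[[ 0.8847 -0.448  -0.1286  0.5978]
 [-0.4661 -0.8504 -0.2441 -0.078 ]
 [ 0.      0.2759 -0.9612  0.385 ]
 [ 0.      0.      0.      1.    ]]
```

View pics/w1.png

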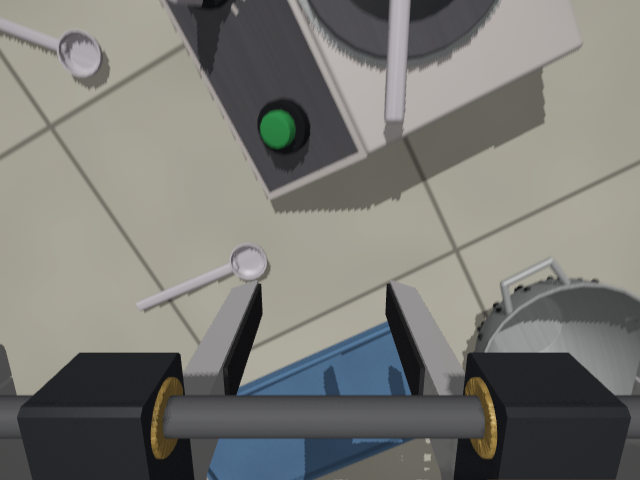

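Wrist view: spoon handle end at (396,118), running up to (399,0). Button at (278,129), blue tray below.

```bash
python3 - <<'E'
from g import *
T=dict(np.load("pics/w1.npz")); im=cv2.imread("pics/w1.png"); hsv=cv2.cvtColor(im,cv2.COLOR_BGR2HSV)
m=cv2.inRange(hsv,(0,0,140),(180,60,255)); rows=[5,15,25,35,45,52]; cs=[]
for v in rows:
    xs=np.where(m[v,350:460])[0]+350; cs.append((xs.mean(),v)); print(v,xs.min(),xs.max())
X=cast(T,cs,.082); d=X[0]-X[-1]; d/=np.linalg.norm(d); e=cast(T,(396,117),.082)[0]
print("dir",np.degrees(np.arctan2(d[1],d[0])),"end",e,"mid",e+.105*d)
g=blob(cv2.inRange(hsv,(45,80,40),(85,255,255)),(240,90,320,170)); print("btn",rayplane(T,cen(g),start,hn),start)
E
```

```text
5 391 408
15 390 408
25 390 407
35 390 407
45 389 406
52 389 459
dir 83.81371288424354 end [ 0.6468 -0.0971  0.082 ] mid [0.6581 0.0073 0.082 ]
btn [[ 0.565  -0.0632  0.0609]] [ 0.5641 -0.0664  0.0605]
```

```bash
python3 - <<'E'
from g import *
T=dict(np.load("pics/w1.npz"))
X=cast(T,[(399.5,5),(397.5,45),(395.5,117)],.082); print(X)
for i in(1,2):
    d=X[0]-X[i]; d/=np.linalg.norm(d); print(np.degrees(np.arctan2(d[1],d[0])),X[2]+.105*d)
ang=np.radians(62.2); d=np.array([np.cos(ang),np.sin(ang),0]); o=r.get_obs()
m=(np.array([.6943,-.0105,0])+X[2]*[1,1,0]+.105*d)/2+.008*d; q=down(ang-np.pi/2)
print("target",m,"rot",todo(m,q)[0],"shift",q.inv().apply(m+[0,0,.15]-o["tool_pos"])/.025)
E
```

```text
[[ 0.6792 -0.033   0.082 ]
 [ 0.6677 -0.0546  0.082 ]
 [ 0.6465 -0.0969  0.082 ]]
61.99185821953391 [ 0.6958 -0.0042  0.082 ]
62.911108065793535 [ 0.6943 -0.0035  0.082 ]
target [ 0.6986 -0.0002  0.    ] rot [-0.0028 -0.005   0.0158] shift [7.7308 2.0525 3.0807]
```

Emit:
carry_out(
  commands="0 0 0 0.97 0.26 0.2 40; 0 0 0 0.97 0.26 0.2 40; 0 0 0 0.97 0.26 0.2 40; 0 0 0 0.97 0.26 0.2 40; 0 0 0 0.97 0.26 0.2 40; 0 0 0 0.97 0.26 0.2 40; 0 0 0 0.97 0.25 0.2 40; 0 0 0 0.95 0.23 0.2 40",
)

```text
clock: 3.4
tool_pos: [0.6966, -0.0023, 0.1868]
tcp_rot: [0.856, 0.517, -0.0, -0.0]
force: [0.1, -0.3, -0.2]
finger_gap: 0.0398
grasp_force: 0.0
```

```bash
python3 - <<'E'
from g import *
o=r.get_obs(); print(o["clock"],o["tool_pos"],o["tcp_rot"])
T=r.camera_params("wrist"); np.savez("pics/w2.npz",**T)
cv2.imwrite("pics/w2.png",r.camera("wrist")[:,:,::-1])
ang=np.radians(62.2);print("shift",todo([.6986,-.0002,.0965],down(ang-np.pi/2)))
E
```

```text
3.4 [ 0.6966 -0.0023  0.1868] [ 0.8561  0.5167 -0.0003 -0.0002]
shift (array([-0.0135,  0.0009,  0.0172]), array([-0.0059,  0.054 ,  3.5583]))
```

View pics/w2.png

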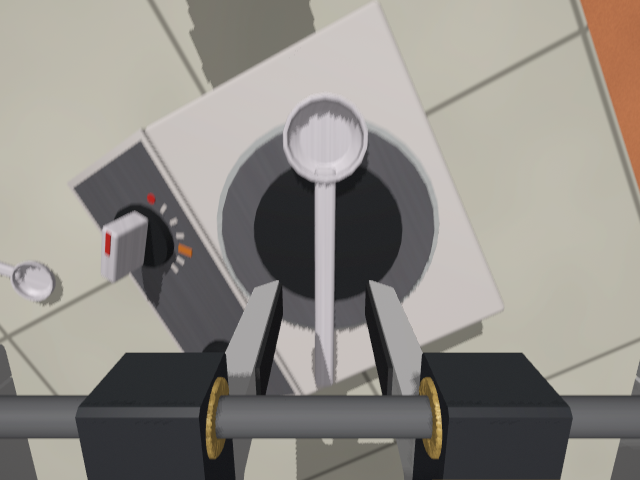

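Wrist view: handle centred between the fingers at column 325, bowl at (325,140). The plate is visible (columns 219–438), as are the dial and its ticks.

```bash
python3 - <<'E'
from g import *
from scipy.optimize import least_squares
T=dict(np.load("pics/w2.npz")); b=cast(T,(325,139),.086)[0]; d=np.array([np.cos(1.0856),np.sin(1.0856),0]); print("bowl",b,"mid",b-.078*d)
im=cv2.imread("pics/w2.png"); g=cv2.GaussianBlur(cv2.cvtColor(im,cv2.COLOR_BGR2GRAY),(3,3),0)
pts=[]
for a in np.radians(np.r_[150:200:3,-20:60:3,110:150:3,200:235:3,-55:-20:3]):
    c=np.array([328,225.]); rr=np.arange(85,135)
    v=[g[int(round(c[1]-s*np.sin(a))),int(round(c[0]+s*np.cos(a)))] for s in rr]
    k=np.where(np.array(v)>105)[0]
    if len(k) and k[0]>0: pts.append(c+rr[k[0]]*np.array([np.cos(a),-np.sin(a)]))
X=cast(T,pts,.072)[:,:2]
f=lambda p:np.hypot(*(X-p[:2]).T)-p[2]
s=least_squares(f,[.7,0,.075],loss="soft_l1",f_scale=.001); print("plate",s.x,"n",len(X),"med res",np.median(abs(f(s.x))))
# dial bar from this view: corners of bar top
D=rayplane(T,[(103,228),(136,211),(148,217),(146,222),(114,234)],dialtop,hn); print(D,"old",dialtop)
red=blob(cv2.inRange(cv2.cvtColor(im,cv2.COLOR_BGR2HSV),(0,120,80),(6,255,255)),(95,220,125,265)); print("red",rayplane(T,cen(red),dialtop,hn))
E
```

```text
bowl [0.7301 0.0617 0.086 ] mid [ 0.6937 -0.0073  0.086 ]
plate [0.7019 0.0039 0.0739] n 71 med res 0.00028673044436339223
[[0.5694 0.0799 0.0799]
 [0.6045 0.0785 0.0963]
 [0.6104 0.0718 0.0992]
 [0.6065 0.0697 0.0974]
 [0.5752 0.0729 0.0827]] old [0.5605 0.0575 0.0761]
red [[0.5639 0.0695 0.0775]]
```

Emit:
carry_out(
  commands="0 0 0 0 0.05 0.9 40; 0 0 0 0 0 0.9 40; 0 0 0 0 0 0.9 40; 0 0 0 0 0 0.5 40; 0 0 0 0 0 0.3 40; 0 0 0 0 0 0 40",
)

```text
clock: 4.05
tool_pos: [0.697, -0.0037, 0.0994]
tcp_rot: [0.856, 0.517, -0.0, -0.0]
force: [-0.3, -0.7, -0.5]
finger_gap: 0.0401
grasp_force: 0.0
```

Emit:
carry_out(
  commands="0 0 0 0 0 0.14 40; 0 0 0 0 0 0 5; 0 0 0 0 0 0 5; 0 0 0 0 0 0 5; 0 0 0 0 0 0 5; 0 0 0 0 0 0 5; 0 0 0 0 0 -0.2 5; 0 0 0 0 0 -0.4 5",
)

```text
clock: 4.85
tool_pos: [0.6969, -0.0036, 0.1112]
tcp_rot: [0.856, 0.517, -0.001, -0.0]
force: [-0.9, -0.1, -0.9]
finger_gap: 0.0136
grasp_force: 30.0
```

Emit:
carry_out(
  commands="0 0 0 0 0 -0.8 5; 0 0 0 0 0 -0.9 5; 0 0 0 0 0 -0.9 5; 0 0 0 0 0 -0.9 5; 0 0 0 0 0 -0.5 5; 0 0 0 0 0 0 5",
)

```text
clock: 5.45
tool_pos: [0.6978, -0.0036, 0.2137]
tcp_rot: [0.856, 0.517, 0.001, 0.001]
force: [0.8, 0.3, -0.5]
finger_gap: 0.0137
grasp_force: 30.0
```

```bash
python3 - <<'E'
from h import *
o=r.get_obs(); print(o["clock"],o["tool_pos"],o["tcp_rot"],o["finger_gap"],o["grasp_force"],o["force"])
cv2.imwrite("pics/s2.png",r.camera("side")[:,:,::-1]); t=r.camera("top"); cv2.imwrite("pics/t2.png",t[:,:,::-1])
# tray: inner geometry
p=r.camera_params("top"); im=t[:,:,::-1].copy(); m=cv2.inRange(cv2.cvtColor(im,cv2.COLOR_BGR2HSV),(95,80,40),(125,255,255)); c=blob(m,(430,200,560,370))
a=cv2.approxPolyDP(c,6,True)[:,0]; X=cast(p,a,.014); print(a.tolist(),X)
E
```

```text
5.45 [ 0.6978 -0.0036  0.2137] [0.8561 0.5167 0.0014 0.001 ] 0.01370301417716186 29.99967187643051 [ 0.7798  0.2656 -0.5056]
[[514, 226], [456, 232], [474, 351], [534, 344]] [[ 0.5734 -0.4259  0.014 ]
 [ 0.5762 -0.2879  0.014 ]
 [ 0.2995 -0.2828  0.014 ]
 [ 0.298  -0.4203  0.014 ]]
```

Emit:
carry_out(
  commands="0 0 0.99 0 0 0 5; 0 0 0.99 0 0 0 5; 0 0 0.99 0 0 0 5; 0 0 0.99 0 0 0 5; 0 0 0.99 0 0 0 5; 0 0 0.99 0 0 0 5; 0 0 0.99 0 0 0 5; 0 0 0.98 0 0 0 5",
)

```text
clock: 6.35
tool_pos: [0.6968, -0.0036, 0.2096]
tcp_rot: [1.0, -0.012, -0.001, -0.0]
force: [0.2, -0.5, -0.1]
finger_gap: 0.0136
grasp_force: 30.0
```

Emit:
carry_out(
  commands="0 0 0 -0.6 0.9 0 5; 0 0 0 -0.67 0.95 0 5; 0 0 0 -0.67 0.95 0 5; 0 0 0 -0.67 0.95 0 5; 0 0 0 -0.67 0.95 0 5; 0 0 0 -0.67 0.95 0 5; 0 0 0 -0.67 0.95 0 5; 0 0 0 -0.67 0.95 0 5",
)

```text
clock: 7.15
tool_pos: [0.5603, -0.1906, 0.21]
tcp_rot: [1.0, -0.009, -0.001, -0.0]
force: [1.0, -0.0, -1.2]
finger_gap: 0.0139
grasp_force: 30.0
```

Emit:
carry_out(
  commands="0 0 0 -0.67 0.95 0 5; 0 0 0 -0.67 0.95 0 5; 0 0 0 -0.67 0.95 0 5; 0 0 0 -0.67 0.95 0 5; 0 0 0 -0.67 0.95 0 5; 0 0 0 -0.67 0.95 0 5; 0 0 0 -0.5 0.7 0 5; 0 0 0 0 0 0 5",
)

```text
clock: 7.95
tool_pos: [0.444, -0.3491, 0.2101]
tcp_rot: [1.0, -0.011, -0.001, -0.001]
force: [0.8, 0.6, -1.7]
finger_gap: 0.0137
grasp_force: 30.0
```

```bash
python3 - <<'E'
from h import *
o=r.get_obs(); print(o["clock"],o["tool_pos"],o["tcp_rot"],o["finger_gap"],o["grasp_force"],o["force"])
print(todo([.4408,-.3543,.033],down(np.radians(-91.1))))
T=r.camera_params("wrist"); np.savez("pics/w3.npz",**T); cv2.imwrite("pics/w3.png",r.camera("wrist")[:,:,::-1])
E
```

```text
7.95 [ 0.444  -0.3491  0.2101] [ 0.9999 -0.0105 -0.0009 -0.0006] 0.013660952920636809 29.999564588069916 [ 0.8216  0.5501 -1.7113]
(array([-0.0085,  0.0129, -0.0132]), array([-0.1091,  0.217 ,  7.0846]))
```

View pics/w3.png

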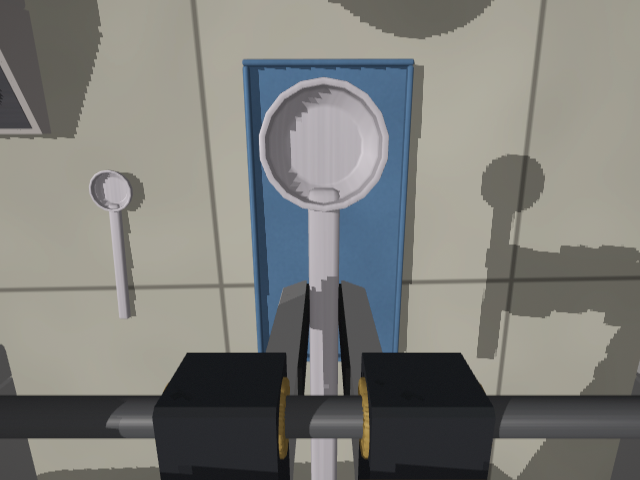

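Wrist view: the spoon is held level and lined up with the tray, whose far corners are at (244,60) and (413,60).

```bash
python3 - <<'E'
from h import *
T=dict(np.load("pics/w3.npz")); X=cast(T,[(244,60),(413,60),(404,275),(254,275)],.014); print(X); f=X[:2].mean(0); print("centre from far edge",f-.14*np.array([1,-.019,0]))
E
```

```text
[[ 0.5756 -0.2869  0.014 ]
 [ 0.5726 -0.4239  0.014 ]
 [ 0.3867 -0.423   0.014 ]
 [ 0.3896 -0.2822  0.014 ]]
centre from far edge [ 0.4341 -0.3528  0.014 ]
```

Emit:
carry_out(
  commands="0 0 0 -0.1 0.1 0.9 5; 0 0 0 0 0 0.95 5; 0 0 0 0 0 0.95 5; 0 0 0 0 0 0.95 5; 0 0 0 0 0 0.95 5; 0 0 0 0 0 0.8 5; 0 0 0 0 0 0.5 5; 0 0 0 0 0 0 5",
)

```text
clock: 8.8
tool_pos: [0.4428, -0.349, 0.0597]
tcp_rot: [1.0, -0.009, -0.001, -0.001]
force: [0.6, 0.9, 0.7]
finger_gap: 0.0136
grasp_force: 30.0
```

Emit:
carry_out(
  commands="0 0 0 -0.1 0.17 0.5 5; 0 0 0 0 0 0.4 5; 0 0 0 0 0 0.2 5; 0 0 0 0 0 0.08 5; 0 0 0 0 0 0.04 5; 0 0 0 0 0 0 5",
)

```text
clock: 9.4
tool_pos: [0.4406, -0.3545, 0.0312]
tcp_rot: [1.0, -0.009, 0.0, 0.0]
force: [0.1, -0.1, -1.2]
finger_gap: 0.0134
grasp_force: 30.0
```

Emit:
carry_out(
  commands="0 0 0 0 0 0.04 5; 0 0 0 0 0 0 5; 0 0 0 0 0 0 20; 0 0 0 0 0 0 40; 0 0 0 0 0 0 40; 0 0 0 0 0 -0.3 40; 0 0 0 0 0 -0.9 40; 0 0 0 0 0 -0.95 40",
)

```text
clock: 10.2
tool_pos: [0.4403, -0.3543, 0.0845]
tcp_rot: [1.0, -0.009, -0.0, -0.0]
force: [0.2, -0.6, 0.0]
finger_gap: 0.04
grasp_force: 0.0
```

Emit:
carry_out(
  commands="0 0 0 0 0 -0.95 94; 0 0 0 0 0 -0.95 94; 0 0 0 0 0 -0.95 94; 0 0 0 0 0 -0.95 94; 0 0 0 0 0 -0.95 94; 0 0 0 0 0 -0.95 94; 0 0 0 0 0 -0.95 94; 0 0 0 0 0 -0.95 94",
)

```text
clock: 11.0
tool_pos: [0.4403, -0.3543, 0.2754]
tcp_rot: [1.0, -0.009, 0.0, 0.0]
force: [-0.5, -0.2, -0.6]
finger_gap: 0.0941
grasp_force: 0.0
```

```bash
python3 - <<'E'
from h import *
o=r.get_obs(); print(o["clock"],o["tool_pos"],o["force"])
T=r.camera_params("wrist"); np.savez("pics/w4.npz",**T); w=r.camera("wrist")[:,:,::-1].copy(); cv2.imwrite("pics/w4.png",w)
t=r.camera("top")[:,:,::-1].copy(); cv2.imwrite("pics/t4.png",t)
s=cv2.imread("pics/side0.png")
# composite: wrist (left, half), top kettle crop, side kettle crop
A=cv2.resize(w,(400,300)); B=cv2.resize(t[280:385,145:285],(400,300),interpolation=cv2.INTER_CUBIC); C=cv2.resize(s[310:430,325:485],(400,300),interpolation=cv2.INTER_CUBIC)
cv2.imwrite("pics/m4.png",np.vstack([np.hstack([A,B]),np.hstack([C,A*0])]))
E
```

```text
11.0 [ 0.4403 -0.3543  0.2754] [-0.4888 -0.2266 -0.6172]
```

View pics/m4.png

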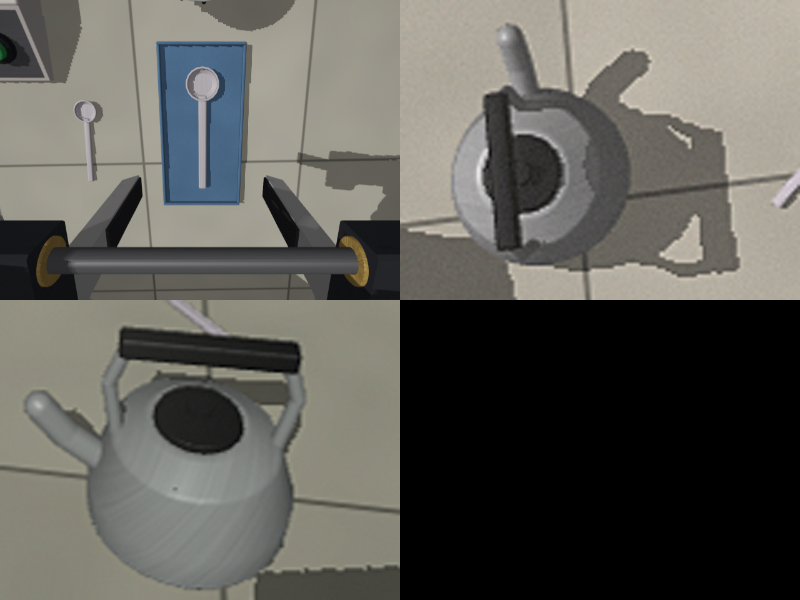

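The spoon lies flat in the middle of the tray. Top crop: the kettle bar runs from composite (509,250) up to (496,95), with the spout up. In the side crop its ends are at (121,342) and (299,358).

```bash
python3 - <<'E'
from h import *
pt=r.camera_params("top"); ps=r.camera_params("side")
k=400/140; a=(145+96/k-.3,280+95/k-.3); b=(145+109/k-.3,280+250/k-.3)
sa=(325+121/2.5-.3,310+42/2.5-.3); sb=(325+299/2.5-.3,310+58/2.5-.3)
A=tri(pt,a,ps,sa); B=tri(pt,b,ps,sb); print(A,B,np.linalg.norm(A-B))
C=cast(pt,[a,b],.156); print(C,C.mean(0)); d=C[0]-C[1]; ang=np.arctan2(d[1],d[0]); print(np.degrees(ang))
o=r.get_obs(); c=C.mean(0); 
for s in(np.pi/2,-np.pi/2):
    q=down(ang+s); print("rot",todo(c,q)[0]); print("shift new frame to z .275", q.inv().apply([c[0],c[1],.275]-o["tool_pos"])/.025)
print(o["q"])
E
```

```text
[0.4538 0.3433 0.1455] [0.3429 0.3421 0.1455] 0.1109263479032937
[[0.4529 0.3407 0.156 ]
 [0.3426 0.3396 0.156 ]] [0.3978 0.3401 0.156 ]
0.5818628748864033
rot [-0.0466 -0.042  22.2958]
shift new frame to z .275 [ 1.4476 27.8155  0.0977]
rot [ 0.027  -0.03   -0.2041]
shift new frame to z .275 [ -1.4476 -27.8155   0.0977]
[-0.7423  0.3003  1.4046  0.      1.4311  0.8469]
```

Emit:
carry_out(
  commands="0 0 -0.2 -0.05 -0.99 0 94; 0 0 0 -0.05 -0.99 0 94; 0 0 0 -0.05 -0.99 0 94; 0 0 0 -0.05 -0.99 0 94; 0 0 0 -0.05 -0.99 0 94; 0 0 0 -0.05 -0.99 0 94; 0 0 0 -0.05 -0.99 0 94; 0 0 0 -0.05 -0.99 0 94",
)

```text
clock: 11.9
tool_pos: [0.4288, -0.1554, 0.2731]
tcp_rot: [1.0, 0.005, -0.0, -0.0]
force: [-0.0, 0.8, -0.6]
finger_gap: 0.0941
grasp_force: 0.0
```

Emit:
carry_out(
  commands="0 0 0 -0.05 -0.99 0 94; 0 0 0 -0.05 -0.99 0 94; 0 0 0 -0.05 -0.99 0 94; 0 0 0 -0.05 -0.99 0 94; 0 0 0 -0.05 -0.99 0 94; 0 0 0 -0.05 -0.99 0 94; 0 0 0 -0.05 -0.99 0 94; 0 0 0 -0.05 -0.99 0 94",
)

```text
clock: 12.7
tool_pos: [0.4169, 0.0424, 0.2732]
tcp_rot: [1.0, 0.005, -0.0, 0.0]
force: [0.6, 0.3, -0.5]
finger_gap: 0.0939
grasp_force: 0.0
```

Emit:
carry_out(
  commands="0 0 0 -0.05 -0.99 0 94; 0 0 0 -0.05 -0.99 0 94; 0 0 0 -0.05 -0.99 0 94; 0 0 0 -0.05 -0.99 0 94; 0 0 0 -0.05 -0.99 0 94; 0 0 0 -0.05 -0.99 0 94; 0 0 0 -0.05 -0.99 0 94; 0 0 0 -0.05 -0.99 0 94",
)

```text
clock: 13.5
tool_pos: [0.405, 0.2402, 0.2731]
tcp_rot: [1.0, 0.005, -0.0, 0.0]
force: [-0.4, 0.1, -0.3]
finger_gap: 0.0942
grasp_force: 0.0
```

Emit:
carry_out(
  commands="0 0 0 -0.05 -0.99 0 94; 0 0 0 -0.05 -0.99 0 94; 0 0 0 -0.05 -0.99 0 94; 0 0 0 -0.05 -0.9 0 94; 0 0 0 0 0 0 94",
)

```text
clock: 14.0
tool_pos: [0.3989, 0.3375, 0.2727]
tcp_rot: [1.0, 0.006, -0.001, 0.0]
force: [-0.3, -0.1, 0.5]
finger_gap: 0.0941
grasp_force: 0.0
```

```bash
python3 - <<'E'
from h import *
o=r.get_obs(); print(o["clock"],o["tool_pos"],o["tcp_rot"],o["q"])
T=r.camera_params("wrist"); np.savez("pics/w5.npz",**T); w=r.camera("wrist")[:,:,::-1].copy(); cv2.imwrite("pics/w5.png",w)
print("expected bar px",proj(T,[[.4538,.342,.156],[.3429,.341,.156]]))
print(todo([.398,.3405,.2],down(np.radians(-89.4))))
E
```

```text
14.0 [0.3989 0.3375 0.2727] [ 1.      0.0058 -0.0006  0.0003] [0.632  0.207  1.5315 0.0003 1.4044 2.1912]
expected bar px [[318.2298 163.2294]
 [318.4068 313.3801]]
(array([0.0061, 0.0078, 0.0044]), array([-0.0399, -0.1677,  2.9122]))
```

View pics/w5.png

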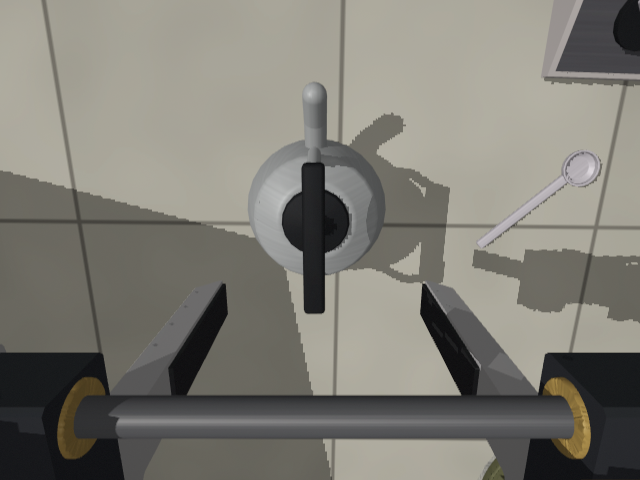

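Wrist view: kettle bar vertical at column 314, rows 163–313, about 3 mm left (+y) of the prediction.

Emit:
carry_out(
  commands="0 0 0 -0.04 -0.18 0.6 60; 0 0 0 0 0 0.9 60; 0 0 0 0 0 0.9 60; 0 0 0 0 0 0.9 60; 0 0 0 0 0 0.8 60; 0 0 0 0 0 0.5 60; 0 0 0 0 0 0.25 60; 0 0 0 0 0 0 60",
)

```text
clock: 14.85
tool_pos: [0.3985, 0.3401, 0.1522]
tcp_rot: [1.0, 0.005, -0.0, 0.0]
force: [0.8, -0.8, 0.6]
finger_gap: 0.0599
grasp_force: 0.0
```

Emit:
carry_out(
  commands="0 0 0 0 0 0 30; 0 0 0 0 0 0 22; 0 0 0 0 0 0 22; 0 0 0 0 0 0 5; 0 0 0 0 0 0 5; 0 0 0 0 0 0 5; 0 0 0 0 0 0 5",
)

```text
clock: 15.55
tool_pos: [0.3983, 0.3404, 0.1522]
tcp_rot: [1.0, 0.005, -0.0, 0.0]
force: [-0.4, 2.4, -0.2]
finger_gap: 0.0159
grasp_force: 30.0
```

```bash
python3 - <<'E'
from h import *
o=r.get_obs(); print(o["clock"],o["tool_pos"],o["tcp_rot"],o["finger_gap"],o["grasp_force"],o["force"],o["torque"])
E
```

```text
15.55 [0.3983 0.3404 0.1522] [ 1.      0.0048 -0.0003  0.0002] 0.015860964616403846 29.9982351064682 [-0.355   2.4268 -0.175 ] [ 0.3512  0.0512 -0.0447]
```

Emit:
carry_out(
  commands="0 0 0 0 0 -0.1 5; 0 0 0 0 0 -0.3 5; 0 0 0 0 0 -0.6 5; 0 0 0 0 0 -0.9 5; 0 0 0 0 0 -0.9 5; 0 0 0 0 0 -0.9 5; 0 0 0 0 0 -0.7 5; 0 0 0 0 0 -0.4 5",
)

```text
clock: 16.35
tool_pos: [0.3986, 0.3405, 0.2741]
tcp_rot: [1.0, 0.005, 0.001, -0.0]
force: [-0.0, 0.1, -6.1]
finger_gap: 0.0163
grasp_force: 30.0
```

Emit:
carry_out(
  commands="0 0 0 0 0.3 0 5; 0 0 0 0 0.6 0 5; 0 0 0 0 0.9 0 5; 0 0 0 0 0.9 0 5; 0 0 0 0 0.9 0 5; 0 0 0 0 0.9 0 5; 0 0 0 0 0.9 0 5; 0 0 0 0 0.9 0 5",
)

```text
clock: 17.15
tool_pos: [0.3993, 0.181, 0.2713]
tcp_rot: [1.0, 0.005, -0.001, 0.0]
force: [0.4, -0.0, -7.0]
finger_gap: 0.016
grasp_force: 30.0
```

Emit:
carry_out(
  commands="0 0 0 0 0.9 0 5; 0 0 0 0 0.9 0 5; 0 0 0 0 0.9 0 5; 0 0 0 0 0.9 0 5; 0 0 0 0 0.9 0 5; 0 0 0 0.1 0.9 0 5; 0 0 0 0.2 0.9 0 5; 0 0 0 0.3 0.6 0 5",
)

```text
clock: 17.95
tool_pos: [0.4156, 0.0087, 0.2715]
tcp_rot: [1.0, 0.004, -0.001, 0.0]
force: [0.9, 0.0, -5.6]
finger_gap: 0.0159
grasp_force: 30.0
```

Emit:
carry_out(
  commands="0 0 0 0.4 0.6 0 5; 0 0 0 0.5 0.4 0 5; 0 0 0 0.6 0.15 0 5; 0 0 0 0.7 0 0 5; 0 0 0 0.7 0 0 5; 0 0 0 0.7 0 0 5; 0 0 0 0.7 0 0 5; 0 0 0 0.7 0 0 5",
)

```text
clock: 18.75
tool_pos: [0.5416, -0.0178, 0.2712]
tcp_rot: [1.0, 0.005, -0.001, -0.0]
force: [0.3, -0.3, -6.7]
finger_gap: 0.0157
grasp_force: 30.0
```

Emit:
carry_out(
  commands="0 0 0 0.7 0 0 5; 0 0 0 0.7 0 0 5; 0 0 0 0.7 0 0 5; 0 0 0 0.7 0 0 5; 0 0 0 0.7 0 0 5; 0 0 0 0.7 0 0 5; 0 0 0 0.7 0 0 5; 0 0 0 0.6 0 0 5",
)

```text
clock: 19.55
tool_pos: [0.6794, -0.0168, 0.2708]
tcp_rot: [1.0, 0.004, -0.001, 0.0]
force: [-0.4, 0.1, -6.2]
finger_gap: 0.0159
grasp_force: 30.0
```

```bash
python3 - <<'E'
from h import *
o=r.get_obs(); print(o["clock"],o["tool_pos"],o["tcp_rot"],o["finger_gap"],o["grasp_force"],o["force"],o["torque"])
print(todo([.701,.0025,.2245],down(np.radians(-89.4))))
E
```

```text
19.55 [ 0.6794 -0.0168  0.2708] [ 1.      0.0045 -0.0014  0.    ] 0.015851151423452562 29.997057616710663 [-0.3564  0.0559 -6.2345] [0.0185 0.0643 0.0047]
(array([ 0.0001,  0.0196, -0.0107]), array([ 0.8769, -0.7659,  1.849 ]))
```

Emit:
carry_out(
  commands="0 0 0 0.3 -0.3 0 5; 0 0 0 0.4 -0.3 0 5; 0 0 0 0.18 -0.17 0 5; 0 0 0 0 0 0.3 5; 0 0 0 0 0 0.5 5; 0 0 0 0 0 0.5 5; 0 0 0 0 0 0.25 5; 0 0 0 0 0 0 5",
)

```text
clock: 20.35
tool_pos: [0.7007, 0.0037, 0.2321]
tcp_rot: [1.0, 0.005, -0.001, -0.0]
force: [0.3, -0.7, -6.0]
finger_gap: 0.0159
grasp_force: 30.0
```

```bash
python3 - <<'E'
from h import *
o=r.get_obs(); print(o["clock"],o["tool_pos"],o["tcp_rot"],o["force"],o["torque"])
s=r.camera("side")[:,:,::-1].copy(); t=r.camera("top")[:,:,::-1].copy(); w=r.camera("wrist")[:,:,::-1].copy()
for n,i in(("s6",s),("t6",t),("w6",w)): cv2.imwrite(f"pics/{n}.png",i)
ps=r.camera_params("side"); print(proj(ps,[[.7,0,.072],[.7,0,.2],[.56,.06,.07]]))
A=cv2.resize(s[170:320,210:370],(480,450),interpolation=cv2.INTER_CUBIC); B=cv2.resize(t[130:280,265:395],(320,369),interpolation=cv2.INTER_CUBIC); B=np.vstack([B,np.zeros((81,320,3),np.uint8)])
cv2.imwrite("pics/m6.png",np.hstack([A,B]))
print(todo([.701,.0025,.2242],down(np.radians(-89.4))))
E
```

```text
20.35 [0.7007 0.0037 0.2321] [ 1.      0.0047 -0.0013 -0.    ] [ 0.2505 -0.717  -5.9819] [-0.0197  0.1012 -0.0024]
[[270.8605 245.4101]
 [268.6332 196.4099]
 [326.024  264.4932]]
(array([ 0.0005, -0.0068, -0.0074]), array([-0.0176,  0.0496,  0.4048]))
```

Emit:
carry_out(
  commands="0 0 0 -0.02 0.05 0.15 5; 0 0 0 0 0 0.08 5; 0 0 0 0 0 0.04 5; 0 0 0 0 0 0 5",
)

```text
clock: 20.9
tool_pos: [0.7007, 0.0026, 0.2268]
tcp_rot: [1.0, 0.005, -0.0, -0.0]
force: [-0.7, 1.5, -6.4]
finger_gap: 0.0154
grasp_force: 30.0
```

Emit:
carry_out(
  commands="0 0 0 0 0 0.04 5; 0 0 0 0 0 0.04 5; 0 0 0 0 0 0 5",
)

```text
clock: 21.2
tool_pos: [0.7008, 0.0026, 0.2248]
tcp_rot: [1.0, 0.005, -0.0, -0.0]
force: [-0.4, 0.2, -6.6]
finger_gap: 0.0154
grasp_force: 30.0
```

Emit:
carry_out(
  commands="0 0 0 0 0 0.03 5; 0 0 0 0 0 0 5",
)

```text
clock: 21.4
tool_pos: [0.7008, 0.0026, 0.2241]
tcp_rot: [1.0, 0.005, -0.0, -0.0]
force: [-0.6, 0.7, -5.6]
finger_gap: 0.0158
grasp_force: 30.0
```

Emit:
carry_out(
  commands="0 0 0 0 0 0.03 5; 0 0 0 0 0 0 5",
)

```text
clock: 21.6
tool_pos: [0.7009, 0.0027, 0.224]
tcp_rot: [1.0, 0.005, 0.0, -0.0]
force: [-1.2, 0.2, -2.0]
finger_gap: 0.0157
grasp_force: 30.0
```

Emit:
carry_out(
  commands="0 0 0 0 0 0.02 5; 0 0 0 0 0 0 5; 0 0 0 0 0 0 20; 0 0 0 0 0 0 30; 0 0 0 0 0 0 40; 0 0 0 0 0 0 60; 0 0 0 0 0 0 60",
)

```text
clock: 22.3
tool_pos: [0.7008, 0.0025, 0.2229]
tcp_rot: [1.0, 0.005, -0.0, 0.0]
force: [0.7, 0.3, -0.2]
finger_gap: 0.0484
grasp_force: 0.0
```

Emit:
carry_out(
  commands="0 0 0 0 0 -0.3 60; 0 0 0 0 0 -0.7 60; 0 0 0 0 0 -0.8 60; 0 0 0 -0.6 0 -0.8 60; 0 0 0 -0.9 0 -0.5 60; 0 0 0 -0.9 0 0 60; 0 0 0 -0.9 0 0 60; 0 0 0 -0.9 0 0 60",
)

```text
clock: 23.1
tool_pos: [0.5948, 0.0016, 0.3012]
tcp_rot: [1.0, 0.005, 0.0, 0.0]
force: [0.4, -0.1, 0.4]
finger_gap: 0.0601
grasp_force: 0.0
```

Emit:
carry_out(
  commands="0 0 0 -0.9 0 0 60; 0 0 0 -0.9 0 0 60; 0 0 0 -0.9 0 0 60; 0 0 0 -0.9 0 0 60; 0 0 0 -0.9 0 0 60; 0 0 0 0 0 0 60",
)

```text
clock: 23.7
tool_pos: [0.4819, 0.0005, 0.3018]
tcp_rot: [1.0, 0.005, 0.001, 0.0]
force: [0.6, 0.2, -0.1]
finger_gap: 0.0602
grasp_force: 0.0
```

```bash
python3 - <<'E'
from h import *
o=r.get_obs(); print(o["clock"],o["tool_pos"],o["tcp_rot"],o["force"],o["q"])
T=r.camera_params("wrist"); np.savez("pics/w7.npz",**T)
s=r.camera("side")[:,:,::-1].copy(); t=r.camera("top")[:,:,::-1].copy(); w=r.camera("wrist")[:,:,::-1].copy()
for n,i in(("s7",s),("t7",t),("w7",w)): cv2.imwrite(f"pics/{n}.png",i)
A=cv2.resize(s[170:320,210:370],(400,300),interpolation=cv2.INTER_CUBIC); B=cv2.resize(t[130:280,255:405],(300,300),interpolation=cv2.INTER_CUBIC); C=cv2.resize(w,(400,300))
m=np.zeros((600,700,3),np.uint8); m[:300,:400]=A; m[:300,400:]=B; m[300:,:400]=C; cv2.imwrite("pics/m7.png",m)
E
```

```text
23.7 [0.4819 0.0005 0.3018] [1.     0.0047 0.0009 0.0001] [ 0.5749  0.1731 -0.1397] [-0.0749  0.0956  1.5927 -0.      1.4515  1.4864]
```

View pics/m7.png

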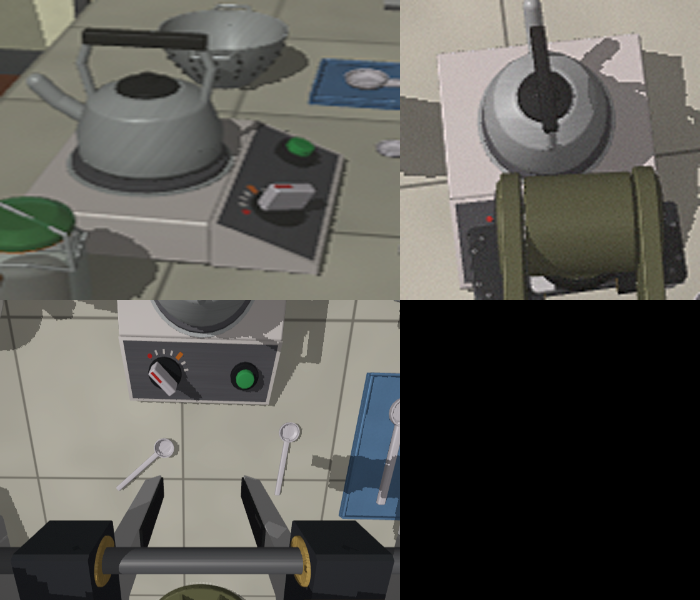

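The kettle stands upright, centred on the plate, with the dial still at off. The wrist part shows the dial near composite (165,377) and the button at (245,379). Next I measure both numerically.

```bash
python3 - <<'E'
from g import *
T=dict(np.load("pics/w7.npz")); im=cv2.imread("pics/w7.png"); hsv=cv2.cvtColor(im,cv2.COLOR_BGR2HSV)
print("cam",T["cam_to_world"][:3,3])
m7=lambda lo,hi,box:blob(cv2.inRange(hsv,lo,hi),box)
g=cen(m7((45,80,40),(85,255,255),(370,100,415,150)))
print("btn top",rayplane(T,g,start,hn)[0],"old",start)
# panel plane from this view: crease corners and front
box=(225,95,300,155)
for v in (110,140,170,190):
    c=m7((0,0,v),(180,60,255),box); rc=cv2.minAreaRect(c); print(v,cv2.contourArea(c),rc)
    print("  top-plane centre",rayplane(T,rc[0],dialtop,hn)[0],rayplane(T,cen(c),dialtop,hn)[0])
red=m7((0,110,80),(8,255,255),(235,100,275,150)); X=red[:,0].astype(float); print("red",cen(red),cv2.minAreaRect(red))
V=rayplane(T,X,dialtop,hn); L=np.c_[(V-dialtop)@hu,(V-dialtop)@hy]; w,v=np.linalg.eigh(np.cov(L.T)); e=v[:,1]; print("red centre",V.mean(0),"dir deg left of up",np.degrees(np.arctan2(e[1],e[0])),"halflen",np.ptp(L@e)/2)
dot=m7((0,110,80),(6,255,255),(225,80,247,100)); orr=m7((8,120,100),(24,255,255),(275,80,305,105))
PD=lambda q:rayplane(T,q,cr,hn)[0]
print("dot",cen(dot),PD(cen(dot)),"orange",cen(orr),PD(cen(orr)))
a,b=PD(cen(dot)),PD(cen(orr)); mid=(a+b)/2; ch=np.linalg.norm(a-b); ax=mid-hu*(ch/2/np.tan(np.radians(40))); print("axis from ticks (panel)",ax,"at grip h",ax+.031*hn,"radius",ch/2/np.sin(np.radians(40)))
print("old dial",dial)
E
```

```text
cam [0.5609 0.0018 0.4597]
btn top [ 0.5621 -0.0635  0.0595] old [ 0.5641 -0.0664  0.0605]
110 705.5 ((256.5531005859375, 128.6187286376953), (57.099979400634766, 22.19635009765625), 57.771244049072266)
  top-plane centre [0.5586 0.0632 0.0751] [0.5584 0.0629 0.075 ]
140 594.5 ((256.136474609375, 128.75094604492188), (56.25404739379883, 20.283824920654297), 57.771244049072266)
  top-plane centre [0.5584 0.0636 0.075 ] [0.558  0.0632 0.0748]
170 16.0 ((241.50003051757812, 114.50001525878906), (2.8284268379211426, 11.31370735168457), 45.0)
  top-plane centre [0.5707 0.0755 0.0806] [0.5707 0.0753 0.0806]
190 0.0 ((238.5, 117.5), (1.4142135381698608, 0.0), 135.0)
  top-plane centre [0.5681 0.0785 0.0794] [nan nan nan]
red [249.5961 123.5231] ((249.77157592773438, 123.71086120605469), (21.987579345703125, 3.7870640754699707), 47.290611267089844)
red centre [0.5628 0.0689 0.077 ] dir deg left of up -140.94604024344758 halflen 0.009786289660584249
dot [239.199   88.9005] [0.595  0.0827 0.0488] orange [286.5556  89.    ] [0.5952 0.0373 0.0495]
axis from ticks (panel) [0.5705 0.0606 0.0377] at grip h [0.5574 0.061  0.0658] radius 0.03539275526110001
old dial [0.5639 0.0574 0.0688]h.py:22: RuntimeWarning: invalid value encountered in divide
  m=cv2.moments(c); return np.array([m["m10"],m["m01"]])/m["m00"]
```

Emit:
carry_out(
  commands="0 0 -0.975 0 0 0 40; 0 0 -0.975 0 0 0 40; 0 0 -0.975 0 0 0 40; 0 0 -0.975 0 0 0 40; 0 0 -0.975 0 0 0 40; 0 0 -0.975 0 0 0 40; 0 0 -0.975 0 0 0 40; 0 0 -0.975 0 0 0 40",
)

```text
clock: 24.65
tool_pos: [0.484, 0.0005, 0.3003]
tcp_rot: [0.851, 0.525, -0.0, -0.0]
force: [-0.1, 0.0, 0.2]
finger_gap: 0.0401
grasp_force: 0.0
```

Emit:
carry_out(
  commands="0 0 -0.975 0 0 0 40; 0 0 -0.975 0 0 0 40; 0 0 -0.975 0 0 0 40; 0 0 -0.975 0 0 0 40; 0 0 -0.975 0 0 0 40; 0 0 -0.975 0 0 0 40; 0 0 -0.975 0 0 0 40; 0 0 -0.975 0 0 0 40",
)

```text
clock: 25.45
tool_pos: [0.484, 0.0005, 0.3003]
tcp_rot: [0.457, 0.89, -0.0, -0.0]
force: [0.3, 0.2, 0.6]
finger_gap: 0.0399
grasp_force: 0.0
```

Emit:
carry_out(
  commands="0 0 -0.975 0 0 0 40; 0 0 -0.975 0 0 0 40; 0 0 -0.975 0 0 0 40; 0 0 -0.975 0 0 0 40; 0 0 -0.975 0 0 0 40; 0 0 -0.975 0 0 0 40; 0 0 -0.975 0 0 0 40; 0 0 -0.975 0 0 0 40",
)

```text
clock: 26.25
tool_pos: [0.484, 0.0005, 0.3003]
tcp_rot: [-0.07, 0.998, 0.0, -0.0]
force: [-0.4, -0.3, -0.1]
finger_gap: 0.04
grasp_force: 0.0
```

Emit:
carry_out(
  commands="0 0 -0.975 0 0 0 40; 0 0 -0.975 0 0 0 40; 0 0 -0.975 0 0 0 40; 0 0 -0.975 0 0 0 40; 0 0 0 0 0 0 40",
)

```text
clock: 26.75
tool_pos: [0.4839, 0.0005, 0.3003]
tcp_rot: [-0.334, 0.942, 0.0, -0.0]
force: [0.3, 0.3, -0.3]
finger_gap: 0.0403
grasp_force: 0.0
```

```bash
cat >> g.py <<'E'
dialg=np.array([.5605,.0615,.0675]); btn=np.array([.563,-.0642,.060])
def panelR(deg):
    "tool z into panel, closing line deg left of panel-up"
    a=np.radians(deg); y=np.cos(a)*hu+np.sin(a)*hy; z=-hn; return R.from_matrix(np.c_[np.cross(y,z),y,z])
def go(pos,Rt):
    o=r.get_obs(); R0=R.from_quat(o["tcp_rot"]); print(o["clock"],o["tool_pos"],"q",o["q"],"gap",o["finger_gap"],"F",o["force"])
    print("rot",todo(pos,Rt)[0],"shift cur frame",todo(pos,Rt)[1],"shift new frame",Rt.inv().apply(np.array(pos)-o["tool_pos"])/.025)
E
python3 - <<'E'
from g import *
go(dialg+hn*.086,panelR(129))
E
```

```text
26.75 [0.4839 0.0005 0.3003] q [-0.0747  0.1022  1.5888  0.      1.451  -2.3274] gap 0.04025115966063888 F [ 0.2985  0.2667 -0.296 ]
rot [ 2.0018 -2.4035  0.1935] shift cur frame [-2.8136  0.9075  6.1929] shift new frame [-0.6392  2.7244  6.2659]
```

Emit:
carry_out(
  commands="0.5 -0.6 0.05 0 0 0 40; 0.5 -0.6 0.05 0 0 0 40; 0.5 -0.6 0.05 0 0 0 40; 0.5 -0.6 0.04 0 0 0 40; 0 0 0 -0.08 0.34 0.7 40; 0 0 0 -0.08 0.34 0.75 40; 0 0 0 -0.08 0.34 0.75 40; 0 0 0 -0.08 0.34 0.75 40",
)

```text
clock: 27.55
tool_pos: [0.5021, 0.0318, 0.2266]
tcp_rot: [-0.311, 0.925, -0.075, 0.203]
force: [1.3, -0.1, 1.9]
finger_gap: 0.0402
grasp_force: 0.0
```

Emit:
carry_out(
  commands="0 0 0 -0.08 0.34 0.75 40; 0 0 0 -0.08 0.34 0.75 40; 0 0 0 -0.08 0.34 0.75 40; 0 0 0 -0.08 0.34 0.75 40; 0 0 0 0 0 0 40",
)

```text
clock: 28.05
tool_pos: [0.52, 0.0629, 0.1505]
tcp_rot: [-0.312, 0.926, -0.074, 0.201]
force: [-0.5, -0.2, 0.8]
finger_gap: 0.0401
grasp_force: 0.0
```

```bash
python3 - <<'E'
from g import *
go(dialg+hn*.006,panelR(129))
T=r.camera_params("wrist"); np.savez("pics/w8.npz",**T); im=r.camera("wrist")[:,:,::-1].copy(); cv2.imwrite("pics/w8.png",im)
b=panelR(39).as_matrix()[:,1]
print("expected bar top ends px",proj(T,[dialg+.008*hn+s*.023*b for s in(1,-1)]), "axis",proj(T,[dialg+.008*hn]))
hsv=cv2.cvtColor(im,cv2.COLOR_BGR2HSV); m=cv2.inRange(hsv,(0,110,80),(8,255,255))
for c in cv2.findContours(m,cv2.RETR_EXTERNAL,cv2.CHAIN_APPROX_NONE)[0]:
    if cv2.contourArea(c)>8: print("red",cv2.contourArea(c),cv2.minAreaRect(c),rayplane(T,cen(c),dialg+.008*hn,hn))
E
```

```text
28.05 [0.52   0.0629 0.1505] q [ 0.0701  0.1344  1.9769 -0.0733  0.6012 -2.099 ] gap 0.040118172034022674 F [-0.4976 -0.2124  0.7972]
rot [ 0.012  -0.0281 -0.0321] shift cur frame [-0.0569 -0.0571  3.4528] shift new frame [-0.0431 -0.0515  3.4531]
expected bar top ends px [[320.3546 293.4404]
 [319.8755 224.7645]] axis [[320.1209 259.941 ]]
red 140.0 ((320.1311950683594, 277.49310302734375), (29.17015266418457, 5.7814717292785645), 86.98721313476562) [[0.5657 0.0688 0.0787]]
```

```bash
python3 - <<'E'
import cv2,numpy as np
g=cv2.cvtColor(cv2.imread("pics/w8.png"),cv2.COLOR_BGR2GRAY)
for c in(312,314,326,328): print(c,g[196:320:3,c].tolist())
for v in(240,275): print(v,g[v,295:348:2].tolist())
E
```

```text
312 [66, 66, 66, 65, 68, 28, 38, 118, 119, 119, 171, 202, 202, 202, 202, 202, 202, 201, 202, 202, 202, 202, 203, 203, 202, 202, 200, 198, 197, 195, 193, 191, 164, 100, 101, 99, 99, 100, 100, 164, 208, 207]
314 [64, 66, 65, 65, 64, 30, 42, 118, 119, 120, 172, 201, 201, 202, 202, 201, 203, 202, 203, 203, 204, 204, 204, 204, 204, 204, 204, 204, 204, 205, 205, 205, 182, 98, 100, 100, 98, 100, 100, 100, 208, 208]
326 [64, 65, 63, 63, 63, 32, 58, 120, 119, 125, 183, 205, 205, 206, 207, 207, 207, 208, 209, 209, 210, 210, 210, 211, 211, 212, 212, 213, 213, 213, 213, 214, 178, 101, 101, 99, 99, 102, 99, 100, 100, 101]
328 [92, 64, 64, 63, 65, 33, 43, 118, 117, 119, 179, 198, 199, 199, 200, 201, 201, 202, 202, 204, 204, 205, 206, 207, 207, 208, 209, 210, 211, 211, 212, 212, 171, 101, 102, 99, 99, 101, 101, 100, 100, 99]
240 [43, 43, 43, 29, 26, 27, 29, 168, 201, 202, 201, 199, 198, 203, 208, 207, 206, 196, 45, 46, 47, 45, 45, 45, 45, 46, 46]
275 [199, 99, 101, 88, 58, 46, 47, 68, 180, 203, 204, 143, 96, 95, 150, 213, 211, 202, 94, 50, 51, 81, 99, 100, 101, 101, 101]
```

The wrist view confirms the dial position to within 1 mm (bar rows 225–292, centre column 320). I'll descend and grip.

Emit:
carry_out(
  commands="0 0 0 -0.04 -0.05 0.6 40; 0 0 0 0 0 0.8 40; 0 0 0 0 0 0.8 40; 0 0 0 0 0 0.7 40; 0 0 0 0 0 0.35 40; 0 0 0 0 0 0.2 40; 0 0 0 0 0 0 40",
)

```text
clock: 28.8
tool_pos: [0.5584, 0.0608, 0.0756]
tcp_rot: [-0.313, 0.925, -0.075, 0.203]
force: [-0.4, -0.5, -0.2]
finger_gap: 0.0398
grasp_force: 0.0
```

Emit:
carry_out(
  commands="0 0 0 0 0 0 20; 0 0 0 0 0 0 20; 0 0 0 0 0 0 5; 0 0 0 0 0 0 5; 0 0 0 0 0 0 5; 0 0 0 0 0 0 5",
)

```text
clock: 29.4
tool_pos: [0.5581, 0.0613, 0.0756]
tcp_rot: [-0.313, 0.925, -0.075, 0.203]
force: [-5.5, 2.7, 5.0]
finger_gap: 0.0136
grasp_force: 29.9
```

```bash
python3 - <<'E'
from g import *
go(dialg+hn*.006,panelR(49)); o=r.get_obs(); print(o["torque"],"F in tool",R.from_quat(o["tcp_rot"]).inv().apply(o["force"]))
E
```

```text
29.4 [0.5581 0.0613 0.0756] q [ 0.0607  0.3388  1.9345 -0.0892  0.4351 -2.0906] gap 0.013572716024089646 F [-5.5175  2.7224  5.043 ]
rot [-0.0067 -0.0004  9.9921] shift cur frame [0.0305 0.0403 0.0945] shift new frame [ 0.045  -0.023   0.0945]
[0.5621 0.5164 0.3897] F in tool [ 0.6652  3.8429 -6.9337]
```

Emit:
carry_out(
  commands="0 0 0.5 0 0 0 5; 0 0 0.7 0 0 0 5; 0 0 0.7 0 0 0 5; 0 0 0.7 0 0 0 5; 0 0 0.7 0 0 0 5; 0 0 0.7 0 0 0 5; 0 0 0.7 0 0 0 5; 0 0 0.7 0 0 0 5",
)

```text
clock: 30.2
tool_pos: [0.5583, 0.0606, 0.0757]
tcp_rot: [0.051, 0.975, 0.005, 0.216]
force: [-3.1, -6.0, 5.1]
finger_gap: 0.0138
grasp_force: 29.9
```

Emit:
carry_out(
  commands="0 0 0.7 0 0 0 5; 0 0 0.7 0 0 0 5; 0 0 0.7 0 0 0 5; 0 0 0.7 0 0 0 5; 0 0 0.7 0 0 0 5; 0 0 0.7 0 0 0 5; 0 0 0.5 0 0 0 5; 0 0 0 0 0 0 5",
)

```text
clock: 31.0
tool_pos: [0.558, 0.06, 0.0756]
tcp_rot: [0.362, 0.907, 0.074, 0.203]
force: [-5.7, -10.7, 5.6]
finger_gap: 0.0138
grasp_force: 29.9
```

```bash
python3 - <<'E'
from g import *
go(dialg+hn*.006,panelR(49)); o=r.get_obs(); print(o["torque"],"F in tool",R.from_quat(o["tcp_rot"]).inv().apply(o["force"]))
E
```

```text
31.0 [0.558  0.06   0.0756] q [ 0.0588  0.3386  1.9346 -0.0908  0.4358 -0.6778] gap 0.01376823933776686 F [ -5.7275 -10.7301   5.5505]
rot [-0.0161  0.0086 -0.1292] shift cur frame [0.0785 0.0164 0.0943] shift new frame [0.078  0.0176 0.0945]
[-1.8911  0.6864 -0.7672] F in tool [-5.3685 -9.8282 -7.303 ]
```

Emit:
carry_out(
  commands="0 0 0 0 0 0 20; 0 0 0 0 0 0 40; 0 0 0 0 0 0 40; 0 0 0 0 0 -0.5 40; 0 0 0 0 0 -0.9 40; 0 0 0 0 0 -0.9 40; 0 0 0 0 0 -0.9 40; 0 0 0 0 0 0 40",
)

```text
clock: 31.8
tool_pos: [0.5248, 0.0622, 0.1503]
tcp_rot: [0.361, 0.907, 0.075, 0.205]
force: [0.3, -0.5, 0.2]
finger_gap: 0.04
grasp_force: 0.0
```

```bash
python3 - <<'E'
from g import *
go(btn+hn*.06,panelR(49))
T=r.camera_params("wrist"); np.savez("pics/w9.npz",**T); im=r.camera("wrist")[:,:,::-1].copy(); cv2.imwrite("pics/w9.png",im)
s=r.camera("side")[:,:,::-1].copy(); cv2.imwrite("pics/s9.png",s)
def reds(T,im,box):
    hsv=cv2.cvtColor(im,cv2.COLOR_BGR2HSV); m=cv2.inRange(hsv,(0,110,80),(7,255,255))|cv2.inRange(hsv,(174,110,80),(180,255,255))
    x0,y0,x1,y1=box
    for c in cv2.findContours(m,cv2.RETR_EXTERNAL,cv2.CHAIN_APPROX_NONE)[0]:
        q=cen(c) if cv2.contourArea(c)>8 else None
        if q is not None and x0<q[0]<x1 and y0<q[1]<y1:
            V=rayplane(T,c[:,0].astype(float),dialg+.008*hn,hn); k=V.mean(0)-dialg-.008*hn
            L=np.c_[(V-dialg)@hu,(V-dialg)@hy]; w,v=np.linalg.eigh(np.cov(L.T)); e=v[:,1]
            print("red",cv2.contourArea(c),q,"from axis: u,y mm",k@hu*1e3,k@hy*1e3,"ang",np.degrees(np.arctan2(k@hy,k@hu)),"line dir",np.degrees(np.arctan2(e[1],e[0])))
reds(T,im,(0,0,640,480)); print("side"); reds(r.camera_params("side"),s,(290,230,350,290))
E
```

```text
31.8 [0.5248 0.0622 0.1503] q [ 0.0678  0.1422  1.9707 -0.0728  0.5915 -0.6945] gap 0.04002006988389205 F [ 0.3367 -0.4912  0.2353]
rot [ 0.0149  0.0235 -0.1089] shift cur frame [-3.3249 -3.7516  1.5763] shift new frame [-3.2727 -3.7985  1.5733]
red 143.0 [320.1981 275.021 ] from axis: u,y mm 9.428578910924333 -9.17394403598181 ang -44.215773441049016 line dir 140.39581304685805
red 64.0 [366.7109 246.224 ] from axis: u,y mm 14.233230080523095 25.510374276637165 ang 60.84115255612965 line dir 151.24424875435432
side
```

The dial is at setting 4: pointer 39.6° right of up. Now the start button with closed fingers.

Emit:
carry_out(
  commands="0 0 0 -0.66 -0.75 0 0; 0 0 0 -0.66 -0.75 0 0; 0 0 0 -0.66 -0.75 0 0; 0 0 0 -0.66 -0.75 0 0; 0 0 0 -0.66 -0.75 0 0; 0 0 0 0 0 0.8 0; 0 0 0 0 0 0.75 0; 0 0 0 0 0 0 0",
)

```text
clock: 32.7
tool_pos: [0.5357, -0.0634, 0.1091]
tcp_rot: [0.362, 0.907, 0.074, 0.201]
force: [0.2, -0.4, 0.2]
finger_gap: 0.0004
grasp_force: 0.0
```

```bash
python3 - <<'E'
from g import *
btn=np.array([.562,-.0638,.0596]); go(btn+hn*.024,panelR(49))
T=r.camera_params("wrist"); im=r.camera("wrist")[:,:,::-1].copy(); cv2.imwrite("pics/w10.png",im)
hsv=cv2.cvtColor(im,cv2.COLOR_BGR2HSV); c=blob(cv2.inRange(hsv,(45,80,40),(85,255,255)),(150,100,500,400)); e=cv2.minAreaRect(c); q=cen(c); print(e,q,rayplane(T,[e[0],q],btn,hn),"exp px",proj(T,btn))
E
```

```text
32.7 [ 0.5357 -0.0634  0.1091] q [-0.2234  0.2352  1.9718  0.1654  0.5164 -1.1626] gap 0.0004148353666604289 F [ 0.1946 -0.4154  0.1965]
rot [-0.027  -0.0239 -0.1167] shift cur frame [-0.0822  0.0924  1.2769] shift new frame [-0.0794  0.0863  1.2776]
((325.42755126953125, 272.289306640625), (45.61326599121094, 48.83734130859375), 61.55707550048828) [327.015  268.3962] [[ 0.5588 -0.0626  0.0581]
 [ 0.5579 -0.0603  0.0576]] exp px [[328.0759 277.8634]]
```

Emit:
carry_out(
  commands="0 0 0 -0.08 0.09 0.5 0; 0 0 0 0 0 0.5 0; 0 0 0 0 0 0.25 0; 0 0 0 0 0 0 0; 0 0 0 0 0 0.1 0; 0 0 0 0 0 0 0",
)

```text
clock: 33.35
tool_pos: [0.5534, -0.0635, 0.0833]
tcp_rot: [0.361, 0.907, 0.074, 0.203]
force: [-0.2, 1.0, -1.2]
finger_gap: 0.0002
grasp_force: 0.0
```

Emit:
carry_out(
  commands="0 0 0 0 0 0.08 0; 0 0 0 0 0 0 0",
)

```text
clock: 33.55
tool_pos: [0.5542, -0.0636, 0.0812]
tcp_rot: [0.361, 0.907, 0.074, 0.203]
force: [-1.3, 0.1, -0.2]
finger_gap: 0.0004
grasp_force: 0.0
```

Emit:
carry_out(
  commands="0 0 0 0 0 0.06 0; 0 0 0 0 0 0 0",
)

```text
clock: 33.75
tool_pos: [0.5549, -0.0636, 0.0798]
tcp_rot: [0.361, 0.907, 0.074, 0.203]
force: [-1.3, -0.9, 0.9]
finger_gap: 0.0003
grasp_force: 0.8
```

Emit:
carry_out(
  commands="0 0 0 0 0 0.1 0; 0 0 0 0 0 0 0",
)

```text
clock: 33.95
tool_pos: [0.5561, -0.0636, 0.0775]
tcp_rot: [0.361, 0.907, 0.074, 0.203]
force: [-1.1, 0.6, 2.8]
finger_gap: 0.0005
grasp_force: 1.4
```

Emit:
carry_out(
  commands="0 0 0 0 0 0.06 0; 0 0 0 0 0 0 0",
)

```text
clock: 34.15
tool_pos: [0.5567, -0.0636, 0.0762]
tcp_rot: [0.361, 0.907, 0.074, 0.203]
force: [-1.0, 0.6, 3.2]
finger_gap: 0.0002
grasp_force: 1.7
```

Emit:
carry_out(
  commands="0 0 0 0 0 0.05 0; 0 0 0 0 0 0 0",
)

```text
clock: 34.35
tool_pos: [0.5571, -0.0636, 0.0753]
tcp_rot: [0.361, 0.907, 0.074, 0.203]
force: [-5.4, 0.8, 8.0]
finger_gap: 0.0002
grasp_force: 5.4
```

Emit:
carry_out(
  commands="0 0 0 0 0 0.03 0; 0 0 0 0 0 0 0; 0 0 0 0 0 0 0",
)

```text
clock: 34.65
tool_pos: [0.5573, -0.0636, 0.0751]
tcp_rot: [0.361, 0.907, 0.074, 0.203]
force: [-13.3, 0.3, 16.8]
finger_gap: 0.0002
grasp_force: 11.0
```

Emit:
carry_out(
  commands="0 0 0 0 0 -0.3 0; 0 0 0 0 0 -0.6 0; 0 0 0 0 0 -0.9 0; 0 0 0 0 0 -0.9 0; 0 0 0 0 0 -0.9 0; 0 0 0 0 0 -0.9 0; 0 0 0 0 0 -0.9 0; 0 0 0 0 0 0 0",
)

```text
clock: 35.45
tool_pos: [0.5006, -0.0622, 0.199]
tcp_rot: [0.361, 0.907, 0.074, 0.205]
force: [0.1, 0.9, -0.3]
finger_gap: 0.0005
grasp_force: 0.0
```

```bash
python3 - <<'E'
from g import *
o=r.get_obs(); print(o["clock"],o["tool_pos"],o["force"])
T=r.camera_params("wrist"); im=r.camera("wrist")[:,:,::-1].copy(); s=r.camera("side")[:,:,::-1].copy(); hsv=cv2.cvtColor(im,cv2.COLOR_BGR2HSV)
m=cv2.inRange(hsv,(0,110,80),(7,255,255))
for c in cv2.findContours(m,cv2.RETR_EXTERNAL,cv2.CHAIN_APPROX_NONE)[0]:
    if cv2.contourArea(c)>8:
        V=rayplane(T,c[:,0].astype(float),dialg+.008*hn,hn); L=np.c_[(V-dialg)@hu,(V-dialg)@hy]; w,v=np.linalg.eigh(np.cov(L.T)); e=v[:,1]; print(cen(c),L.mean(0),np.degrees(np.arctan2(e[1],e[0])))
# changes in the side view since the kettle was placed (should be only dial and arm), and vs start away from the job
d=lambda a,b,x0,y0,x1,y1:cv2.absdiff(a,b)[y0:y1,x0:x1].max(2)>40
s0=cv2.imread("pics/side0.png"); s7=cv2.imread("pics/s7.png")
print("kettle px changed",d(s,s7,215,180,295,250).sum(),"saucers/jar",d(s,s0,130,265,280,435).sum(),"colander",d(s,s7,272,172,328,212).sum())
E
```

```text
35.45 [ 0.5006 -0.0622  0.199 ] [ 0.0687  0.8605 -0.349 ]
[451.7902 134.5073] [ 0.0089 -0.008 ] 140.1280512896682
[480.  123.5] [0.0162 0.0111] 65.61802892873193
kettle px changed 0 saucers/jar 2 colander 0
```

Dial still at 4, the kettle hasn't moved, the other objects are undisturbed, and the arm is clear.

```bash
python3 -c "
from plant import r
print(r.hand_in())"
```

```text
the job is handed in; nothing more can be done
None
```

The job is handed in: the spoon lies flat in the blue rest, the kettle stands upright on the middle of the hotplate, the dial is at setting 4, and the start button was then pressed fully in and released, at about 35 s on the clock; the hand-in returned no verdict.

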